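Zero the bench comparator on the master, then gauge the bridge pier

TASK

Zero the bench comparator on the steel master: slide the master along the anvil, past the sprung roller, until its nose rests against the end stop, let go of it, and move the zero marker by its post until the needle tip is centred between the marker's two prongs. Then take the master out and leave it standing on the bench clear of the comparator, and slide the cast pier in against the end stop in its place, leaving the marker as you set it. Press the pieces home gently, never touch the needle or its roller, and leave the jar, track piece and brush where they are.

Things in the scene. Friction and masses are not known exactly. Their poses are not given: they have to be found in the camera images.
- comparator: Low steel comparator fixed to the bench. Origin on the bench top at the anvil face, beside the roller; pieces enter moving along its +x, +y is left; yaw within 0.25 rad. Anvil: fence 22 mm high, face on y=0 from x=-20 to 52 mm, rounded lead-in from x=-30. The lane is the side y<0; pieces slide on the bench top itself. Only the marker post stands higher than 32 mm. Axes shared by its points.
- stop (a point): Middle of the end stop's face, a steel wall 22 mm high across the lane: x=36, y=-15 mm in the comparator's frame, 11 mm above the bench.
- roller (a point): Centre of the sprung roller foot, a free-turning wheel of 20 mm diameter, 3 to 17 mm above the bench. At rest x=0, y=-33 mm in the comparator's frame, leaving 23 mm to the anvil; a rounded nose pushed along the lane wedges it aside. It resists with about 2 to 4 N, holds a piece square against the anvil, and spits out one whose nose has not passed it. Part of the needle: do not touch.
- pivot (a point): Vertical axis of needle and marker, x=32, y=-50 mm in the comparator's frame, 32 mm above the bench. Round it spreads a fixed grey dial sector 10 mm high, 132 mm radius, from about 190 to 290 degrees in the comparator's frame.
- needle_tip (a point): Tip of the thin black needle, 115 mm from the pivot, 25 mm above the bench. It swings counterclockwise seen from above (away from the robot) as the roller is pushed aside, further for a wider piece, and springs back to rest when the lane is empty. Do not touch.
- needle (a joint): Angle of the needle in rad about the pivot, counterclockwise from above. 0 at rest (needle pointing along 230 degrees in the comparator's frame), about 0.2 with the master home, about 0.08 more with the pier home.
- marker (a joint): Angle of the zero marker in rad, about the same axis and from the same 0 line as the needle: equal values mean that the needle is centred between the prongs. Range -0.5 to 0.7. Stiff: it moves at about 1 N at the post and stays where it is left.
- marker_mid (a point): Point midway between the two short upright prongs (20 mm apart) of the aluminium marker, under the needle's path, 115 mm from the pivot, 16 above the bench. Directly below the needle tip when zeroed.
- marker_post (a point): On the marker's upright round steel post, 12 mm diameter, 156 mm from the pivot, on the line from the pivot through marker_mid. Post top is 63 above the bench, this point 55 above the bench. Push or pinch the post above 32 mm and the needle is never in the way.
- master: Master: plain ground-steel slab 30 mm wide, 18 high, half-round nose at its +x end, upright square-topped plate at the other; 0.3 kg. Origin on its underside under the plate's middle; x points to the nose tip, 103 mm away. Plate: 10 mm thick (x -5 to +5), 44 wide, 58 high; grasp it across its thickness. Home, the origin is at x=-67, y=-15 mm in the comparator's frame.
- master_plate (a point): Middle of the master's upright plate, 45 above its underside.
- master_nose (a point): Nose tip of the master, 9 above its underside.
- pier: Model bridge pier cast in white metal, lying down: form, origin and axes as the master (nose 103 mm from the origin, 18 high, plate 10 thick, 44 wide, 58 high) but 32.5 mm wide, with grooved stone courses across its top and an arched, round-topped plate; 0.3 kg. Home, the origin is at x=-67, y=-16 mm in the comparator's frame.
- pier_plate (a point): Middle of the pier's arched plate, 45 above its underside.
- pier_nose (a point): Nose tip of the pier, 9 above its underside.
- jar: Bystander: capped glass jar, 54 diameter, 85 high, standing; origin at the centre of its underside.
- track_piece: Bystander: cork strip with rails, 150 x 36 x 12, lying flat; origin at the centre of its underside.
- brush: Bystander: paint brush lying on the bench, 170 long; origin at the middle of its underside.
There are look-alikes about, which are no part of the job. What is shaped like the pier but green or orange is not meant.

How it is judged (in metres and radians):
On the way, in this order (a step that is already met when the one before it is completed fails the run):
1. the master stands home against the end stop, let go, with the marker still off zero (x of master_nose in the frame of comparator above 0.0335 m and y of master_nose in the frame of comparator between -0.0175 and -0.0125 m and angle between the x axis of master and the x axis of comparator, either way round below 0.06 rad and angle between master's own z axis and vertical below 0.05 rad and height (world z) of master below 0.003 m and contact force between the fingers and master below 0.1 N and not (horizontal distance between needle_tip and marker_mid below 0.003 m)), for 0.2 s.
2. with the master still home, the needle tip is centred between the marker's prongs and the marker is let go (x of master_nose in the frame of comparator above 0.0335 m and y of master_nose in the frame of comparator between -0.0175 and -0.0125 m and angle between the x axis of master and the x axis of comparator, either way round below 0.06 rad and angle between master's own z axis and vertical below 0.05 rad and height (world z) of master below 0.003 m and horizontal distance between needle_tip and marker_mid below 0.003 m and contact force between the fingers and marker below 0.1 N and contact force between the fingers and master below 0.1 N), for 0.2 s.
3. the master is out of the lane and the needle is back at rest (horizontal distance between master and comparator above 0.09 m and horizontal distance between master_nose and comparator above 0.035 m and value of joint needle below 0.03 rad), for 0.1 s.
At the end, for the whole second after the job is handed in: Pier flat, nose within 2.5 mm of the end stop, square (0.06 rad) along the anvil; master flat on the bench, origin over 130 mm from the comparator's, nose over 50 mm from it and the pivot; marker within 3 mm at the prongs of where the needle stood on the master; all still (x of pier_nose in the frame of comparator above 0.0335 m and y of pier_nose in the frame of comparator between -0.01875 and -0.01375 m and angle between the x axis of pier and the x axis of comparator, either way round below 0.06 rad and angle between each of pier, master's own z axis and vertical below 0.05 rad and height (world z) of each of pier, master below 0.003 m and horizontal distance between master and comparator above 0.09 m and horizontal distance between master_nose and comparator above 0.035 m and value of joint marker between 0.171 and 0.237 rad and linear speed of each of master, pier below 0.01 m/s); the robot touches nothing.
It fails at once if the needle or its roller foot is touched by the robot (contact force between any of the fingers, the arm and needle above 0.3 N).
It fails at once if a piece is rammed against the comparator (over 60 N) (contact force between any of master, pier and comparator above 60 N).
It fails at once if the jar, track piece or brush is moved by over 15 mm, or the jar tipped (distance of any of jar, track_piece, brush from where it was at the start of the episode above 0.015 m or angle between jar's own z axis and vertical above 0.3 rad).
It also fails if it takes over 72 s, if anything falls off the work surface, if the arm or the gripper's body presses on something with over 40 N, if the wrist force passes 120 N, or if a joint passes its speed limit or range.

ROBOT

A 6-joint arm with a two-finger parallel gripper is mounted at the origin on the work surface. World frame = base frame: x ahead of the robot, y to its left, z up, the work surface at z = 0. Lengths are in mm, angles in rad, forces in N, time in s.
With the tool pointing down it reaches from about 350 to 775 mm from the base axis. Payload 7.3 kg.
Tool frame: the origin (TCP) lies midway between the tips of the shut fingers; the grasp point (between the pads) lies 19 mm behind it; z points along the fingers, y is the line along which they close (so a half turn about z gives the same grasp; the last joint's range is limited). The gripper opens to 92 mm and grips with 3 to 60 N. Pads are 19 mm wide; open, the fingers measure 130 mm over their backs; the gripper's body (75 mm by 190 mm) begins 47 mm behind the grasp point.
Start: joints at [-1.274, 0.342, 1.524, -0, 1.275, -0.146], TCP at [224.971, -474.376, 226.741] pointing down, gripper open.
Joint ranges: [-2.53, 2.53], [-0.77, 2.02], [0.04, 2.7], [-1, 4.14], [0.28, 2.66], [-3.11, 3.11]. Speed limits (rad/s): [2.57, 2.57, 3.14, 3.14, 3.14, 3.14].

INTERFACE

Orientations are given as [roll, pitch, yaw] about the fixed x, y, z axes, in that order (R = Rz(yaw) Ry(pitch) Rx(roll)).
In Python, from plant import bot gives the robot as it stands.
- The arm moves only by the tool jog_arm, never from a script. Its arguments are lists of equal length, an entry for each row: "dp": the shift along the tool's x, y, z in m, a list of three; "twist": the turn about the tool's z in degrees. A call has 1 to 10 rows; each row shifts and turns the commanded pose from where the row before left it, along the tool's axes as they then stand; what a row does not reach is not made up. A row lasts 1/8 s, in which the tool goes at most 62.5 mm and 10.7 degrees, less where a joint would pass 70% of its speed; a pose out of reach is approached as far as the arm can. A call is refused whole if a number of a shift passes 0.0625 or a number of a turn 10.7, either way. A call with a gripper value outside its range is refused whole. "jaw" is the finger opening in m, from 0 to 0.0918, set as the call begins (left out, the last holds). The fingers move at their own pace and stop on an object; the grip force is fixed at half the most. Time passes only in rows, so rows that do not move let the fingers close. It gives the time, the measured TCP pose, the force, the opening and the grip force at its end, in the units of the state.
- bot.get_obs(): the state, without advancing time (a new reading comes with each control period).
- bot.capture(name): name is "scene" or "top"; returns the picture (420x560x3 uint8, blue, green, red); there is no depth.
- bot.camera_params(name): a dict with "fx", "fy", "cx", "cy" (pixels), "R" (3x3) and "t" (3): a world point X has camera coordinates R X + t. Camera axes: x right, y down, z forward; pixel columns grow to the right and rows downward; lengths in mm; the calibration is good to about 2 mm. A picture is of the moment at which its call begins. camera_params takes no time and is no camera call.
- bot.close_job(): hands the job in; it is judged then, once.
Trained networks look in the newest picture that a camera, given by its name, has taken for a name from the list of things; names that differ only in an ending like _2 or _b are one class to them, and where a whole thing is asked for, a point or a joint stands for the part that bears it (a point fixed in the world has none). Each returns a list of dicts, best first, with "confidence" (0 to 1); they miss things now and then, are a little off and sometimes report something else, mostly with a low value. They report only what shows in the picture. A call takes as long as a camera call. They do not tell look-alikes from the thing itself.
- bot.find_in(camera, label): "bbox" ([centre column, centre row, width, height] in pixels, round what is visible of it).
- bot.masks_of(camera, label): "pixels" (420x560 bool, what is visible of it) and "bbox" ([centre column, centre row, width, height] in pixels, round what is visible of it).
The state is a dict: "time": time; "joint_positions": joint angles; "dq": joint speeds; "tau": joint torques, N m; "tool_pos": TCP position; "tcp_rot": TCP orientation; "contact_force": force on the tool from outside, world axes, zero at the start; "moment": the same for the moment, N m; "grip_width": finger opening in mm; "finger_force": force on a finger pad.
Only numpy, scipy, OpenCV 4.12 (cv2) and the standard library are available. Lean on these libraries where they do the work, as an engineer would, in place of code of your own. Each camera call takes 0.05 s, during which the arm holds its last target. There are 200 camera calls.

## Working session

There is one attempt and no reset: what is moved stays moved. The work goes in short steps, Python scripts to look and compute and a tool call to move; the robot and the scene stay as the last step left them, time stands still between calls to the robot, and variables do not carry over. Pictures are saved under pics/ and viewed, at most 10 in all, crops included, and the job is handed in when it is done.

Besides the shell and the picture viewer there is one more tool, called after ">>>" by a JSON object that holds its "name" and its "arguments". jog_arm: Moves the arm, as the interface text tells. Its arguments: {"type":"object","properties":{"dp":{"type":"array"},"twist":{"type":"array"},"jaw":{"type":"number"}},"required":["dp","twist"]}

```bash
ls; mkdir -p pics; python3 - <<'E'
from plant import bot
import cv2, numpy as np
a=bot.capture("scene");b=bot.capture("top")
cv2.imwrite("pics/scene0.png",a);cv2.imwrite("pics/top0.png",b)
for c in("scene","top"):
    p=bot.camera_params(c);print(c,{k:np.round(np.array(v),4).tolist() for k,v in p.items()})
    for l in["comparator","master","pier","jar","track_piece","brush","marker","needle"]:
        print(l,[(np.round(d["bbox"]).tolist(),round(d["confidence"],2)) for d in bot.find_in(c,l)])
print(bot.get_obs())
E
```

```text
pics
scene {'fx': 402.8824, 'fy': 402.8824, 'cx': 284.2936, 'cy': 203.2835, 'R': [[-0.6979, 0.7161, 0.012], [0.6093, 0.6025, -0.5155], [-0.3764, -0.3525, -0.8568]], 't': [390.9482, -291.8236, 1319.6223]}
comparator [([244.0, 217.0, 69.0, 79.0], 0.87)]
master [([346.0, 245.0, 33.0, 43.0], 0.66), ([250.0, 217.0, 17.0, 39.0], 0.48)]
pier [([391.0, 275.0, 37.0, 46.0], 0.89), ([449.0, 264.0, 53.0, 19.0], 0.67), ([393.0, 226.0, 24.0, 45.0], 0.6)]
jar [([285.0, 314.0, 22.0, 34.0], 0.69)]
track_piece [([214.0, 129.0, 31.0, 35.0], 0.74), ([248.0, 215.0, 17.0, 39.0], 0.7)]
brush [([160.0, 169.0, 58.0, 33.0], 0.66)]
marker [([254.0, 199.0, 16.0, 50.0], 0.7), ([345.0, 245.0, 36.0, 42.0], 0.53)]
needle [([251.0, 218.0, 22.0, 42.0], 0.65)]
top {'fx': 407.0268, 'fy': 407.0268, 'cx': 278.397, 'cy': 207.7159, 'R': [[0.0098, -0.9996, -0.0255], [-0.9969, -0.0077, -0.0788], [0.0786, 0.0262, -0.9966]], 't': [6.6402, 563.3822, 1078.6075]}
comparator [([313.0, 191.0, 77.0, 68.0], 0.84), ([418.0, 162.0, 29.0, 60.0], 0.57)]
master [([313.0, 191.0, 76.0, 71.0], 0.7), ([221.0, 226.0, 15.0, 41.0], 0.68)]
pier [
[... 445 characters left out ...]
.9, 'joint_positions': array([-1.27400037e+00,  3.41985420e-01,  1.52412110e+00,  8.25901682e-06,
        1.27539161e+00, -1.46018850e-01]), 'dq': array([ 1.39477501e-03, -7.04347621e-04, -7.62865561e-05, -5.19785838e-04,
        5.56684475e-04,  1.14524371e-03]), 'tau': array([-9.31635113e-04, -4.31126297e+01, -2.44475269e+01,  7.16793537e-02,
        4.84400103e-02, -2.47406268e-05]), 'tool_pos': array([ 224.97136939, -474.3685321 ,  226.74070381]), 'tcp_rot': array([3.14149799e+00, 5.93538728e-06, 4.42812405e-01]), 'contact_force': array([-0.3715087 , -0.03450547,  0.74504821]), 'moment': array([-0.00354877,  0.01041809,  0.03806543]), 'finger_force': 0.0, 'grip_width': 91.69749246976329}
```

```bash
python3 - <<'E'
import cv2
b=cv2.imread("pics/top0.png");a=cv2.imread("pics/scene0.png")
cv2.imwrite("pics/c1.png",cv2.resize(b[110:320,100:380],None,fx=2.85,fy=2.85,interpolation=cv2.INTER_CUBIC))
cv2.imwrite("pics/c2.png",cv2.resize(a[150:350,200:480],None,fx=2.85,fy=2.85,interpolation=cv2.INTER_CUBIC))
E
```

```text
(no output)
```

View pics/c1.png

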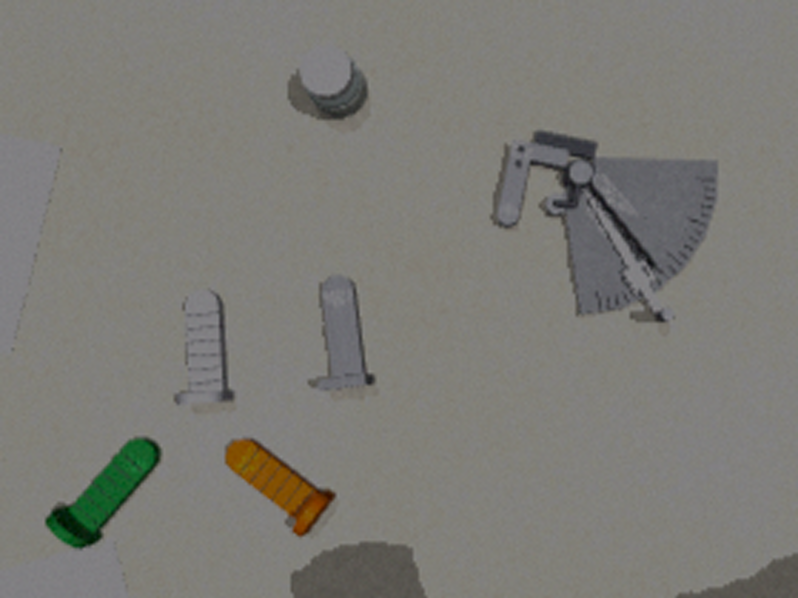

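View pics/c2.png

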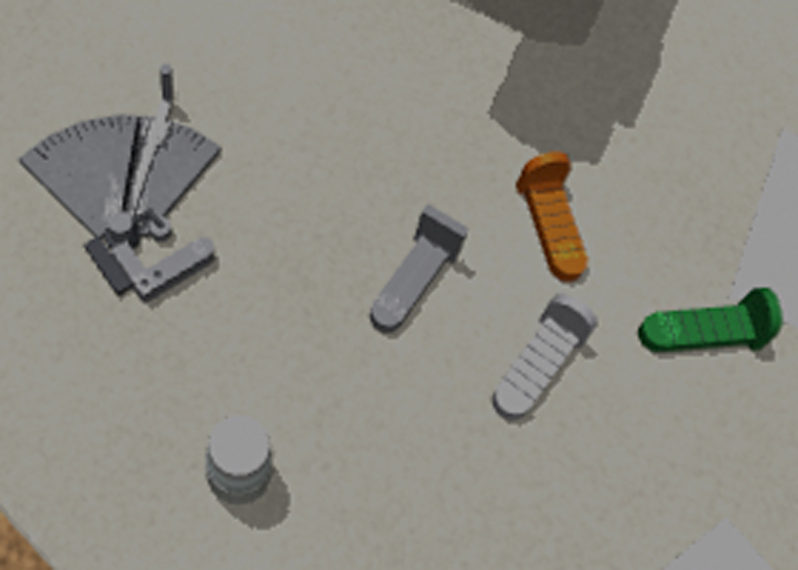

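Top crop: the master is the plain slab at (343,335), i.e. full-image pixel (220,227). The cast pier is the white piece at (205,345), i.e. (172,231). The look-alikes are green (105,490) and orange (280,485), and neither is wanted. The comparator fence runs from (507,215) to (518,150), the pivot is at (580,172), and the marker post is at (660,313).

Next I'll fit the poses from the masks and the clicked dial points.

```bash
cat > h.py <<'E'
from plant import bot
import cv2, numpy as np
from scipy.optimize import least_squares, minimize
P={c:{k:np.array(v,float) for k,v in bot.camera_params(c).items()} for c in("scene","top")}
def proj(c,X):
    p=P[c];q=np.atleast_2d(X)@p["R"].T+p["t"]
    return np.c_[p["fx"]*q[:,0]/q[:,2]+p["cx"],p["fy"]*q[:,1]/q[:,2]+p["cy"]]
def ray(c,uv,z):
    p=P[c];d=p["R"].T@np.array([(uv[0]-p["cx"])/p["fx"],(uv[1]-p["cy"])/p["fy"],1]);o=-p["R"].T@p["t"]
    return o+d*(z-o[2])/d[2]
def tw(pose,L):
    L=np.atleast_2d(np.array(L,float));c,s=np.cos(pose[2]),np.sin(pose[2])
    return np.c_[pose[0]+c*L[:,0]-s*L[:,1],pose[1]+s*L[:,0]+c*L[:,1],L[:,2]]
def parts(w,arch):
    t=np.linspace(-np.pi/2,np.pi/2,13)
    o=np.r_[[[-5,-w/2],[-5,w/2]],np.c_[103-w/2+w/2*np.cos(t),w/2*np.sin(t)][::-1]]
    slab=np.r_[np.c_[o,0*o[:,0]],np.c_[o,0*o[:,0]+18]]
    if arch:
        a=np.linspace(0,np.pi,13);f=np.r_[[[-22,0],[22,0]],np.c_[22*np.cos(a),36+22*np.sin(a)]]
    else: f=np.array([[-22,0],[22,0],[22,58],[-22,58]])
    return slab,np.r_[np.c_[f[:,0]*0-5,f],np.c_[f[:,0]*0+5,f]]
S=8
def sil(c,pose,pp,box):
    im=np.zeros(((box[3]-box[1])*S,(box[2]-box[0])*S),np.uint8)
    for q in pp:
        h=cv2.convexHull(((proj(c,tw(pose,q))-box[:2]+.5)*S).astype(np.float32))
        cv2.fillConvexPoly(im,np.round(h).astype(np.int32),1)
    return cv2.resize(im.astype(np.float32),None,fx=1/S,fy=1/S,interpolation=cv2.INTER_AREA)
def fitpiece(masks,pp,p0):
    def cost(p):
        e=0
        for c,m in masks.items():
            r,k=np.nonzero(m);b=[k.min()-12,r.min()-12,k.max()+13,r.max()+13]
            e+=np.abs(sil(c,p,pp,b)-m[b[1]:b[3],b[0]:b[2]]).sum()
        return e
    s=np.array([[0,0,0],[8,0,0],[0,8,0],[0,0,.1]])+p0
    r=minimize(cost,p0,method="Nelder-Mead",options=dict(initial_simplex=s,xatol=.05,fatol=.05))
    return r.x,r.fun,sum(m.sum() for m in masks.values())
def getmask(c,l,near):
    L=[d for d in bot.masks_of(c,l) if np.hypot(*(np.array(d["bbox"][:2])-near))<12]
    return L[0]["pixels"] if L else None
E
cat > f.py <<'E'
from h import *
for n,w,ar,nt,ns in(("master",30,0,(221,227),(347,245)),("pier",32.5,1,(172,231),(391,275))):
    m={c:getmask(c,n,q) for c,q in(("top",nt),("scene",ns))}; print(n,{c:None if v is None else v.sum() for c,v in m.items()})
    m={c:v for c,v in m.items() if v is not None}
    a=ray("top",nt,20); 
    if not m: print(a);continue
    for yaw in(0.1,):
        r=fitpiece(m,parts(w,ar),[a[0]-45,a[1]-4,yaw]);print(np.round(r[0],3),r[1:])
    for c in m: r=fitpiece({c:m[c]},parts(w,ar),r[0]);print(c,np.round(r[0],3),r[1:])
k=lambda o,u:np.array(o)+np.array(u)/2.85-.5*0
L=np.array([[-98,-72.9,10],[77.1,-174,10],[32,-50,32]])
top=[k((100,110),q) for q in[(583,315),(717,161),(581,172)]]
sc=[k((200,150),q) for q in[(221,150),(20,158),(120,219)]]
f=lambda p,cs:np.concatenate([(proj(c,tw(p,L))-u).ravel() for c,u in(("top",top),("scene",sc)) if c in cs])
for cs in(("top","scene"),("top",),("scene",)):
    r=least_squares(f,[500,-100,-.15],x_scale=[10,10,.1],args=(cs,));print(cs,np.round(r.x,3),np.round(r.fun,1))
E
python3 f.py
```

```text
master {'top': np.int64(509), 'scene': np.int64(642)}
[4.65425e+02 1.64036e+02 1.42000e-01] (np.float64(68.375), np.int64(1151))
top [4.65768e+02 1.63301e+02 1.50000e-01] (np.float64(32.75), np.int64(509))
scene [4.65112e+02 1.64085e+02 1.45000e-01] (np.float64(32.71875), np.int64(642))
pier {'top': np.int64(552), 'scene': np.int64(659)}
[4.50431e+02 2.99240e+02 9.20000e-02] (np.float64(93.890625), np.int64(1211))
top [4.50297e+02 2.99364e+02 8.80000e-02] (np.float64(39.53125), np.int64(552))
scene [4.50495e+02 2.99296e+02 9.20000e-02] (np.float64(54.046875), np.int64(659))
('top', 'scene') [ 6.40981e+02 -1.73100e+00 -2.01000e-01] [-2.3 -0.2 -0.1 -0.9  0.3  0.7  0.5 -1.5 -1.5 -0.2 -0.2 -0.5]
('top',) [ 6.39278e+02 -3.40100e+00 -1.87000e-01] [-1.1  0.1  0.3 -1.2  0.8  1. ]
('scene',) [ 6.43468e+02  3.67000e-01 -2.19000e-01] [ 1.1 -0.3 -1.  -0.1 -0.2  0.3]
```

```bash
cat > ov.py <<'E'
from h import *
import sys
def overlay(pose,fn,ims,draw=True,mk=None):
    out=[]
    t=np.linspace(0,2*np.pi,60);a=np.radians(np.linspace(190,290,40))
    C=[(np.array([[-20,0,22],[52,0,22.]]),(0,255,255)),(np.array([[36,0,22],[36,-30,22.]]),(0,0,255)),
       (np.c_[10*np.cos(t),-33+10*np.sin(t),t*0+17],(0,255,0)),(np.c_[32+132*np.cos(a),-50+132*np.sin(a),a*0+10],(255,0,0)),
       (np.c_[32+5*np.cos(t),-50+5*np.sin(t),t*0+32],(255,0,255))]
    for c,b in(("top",(262,150,362,235)),("scene",(195,165,295,260))):
        z=7 if not draw else 4
        z=3.98
        im=cv2.resize(ims[c][b[1]:b[3],b[0]:b[2]],None,fx=z,fy=z,interpolation=cv2.INTER_CUBIC)
        im=cv2.convertScaleAbs(im,alpha=1.4)
        raw=im.copy()
        for L,col in C:
            q=(proj(c,tw(pose,L))-b[:2]+.5)*z
            cv2.polylines(im,[np.round(q*8).astype(np.int32)],False,col,1,cv2.LINE_AA,3)
        im=np.hstack([raw,im]);out.append(im)
    o=np.vstack(out);o=cv2.resize(o,None,fx=min(1,600/o.shape[0]),fy=min(1,600/o.shape[0])) if 0 else o
    return out
if __name__=="__main__":
    ims={c:cv2.imread(f"pics/{c}0.png") for c in P}
    o=overlay([641,-1.7,-.19],"",ims)
    cv2.imwrite("pics/o1.png",o[0]);cv2.imwrite("pics/o2.png",o[1]);print(o[0].shape,o[1].shape)
E
python3 ov.py
```

```text
(338, 796, 3) (378, 796, 3)
```

View pics/o1.png

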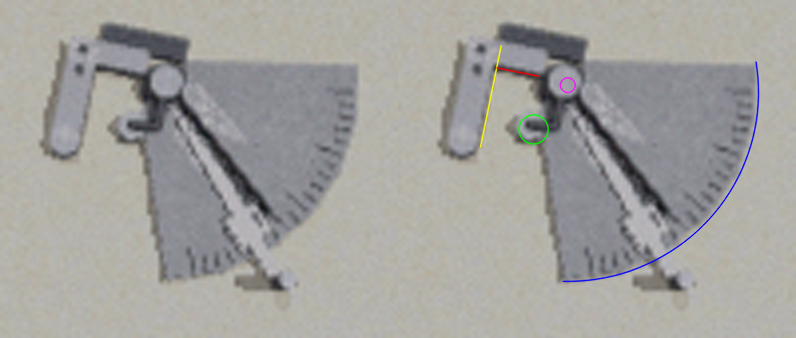

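View pics/o2.png

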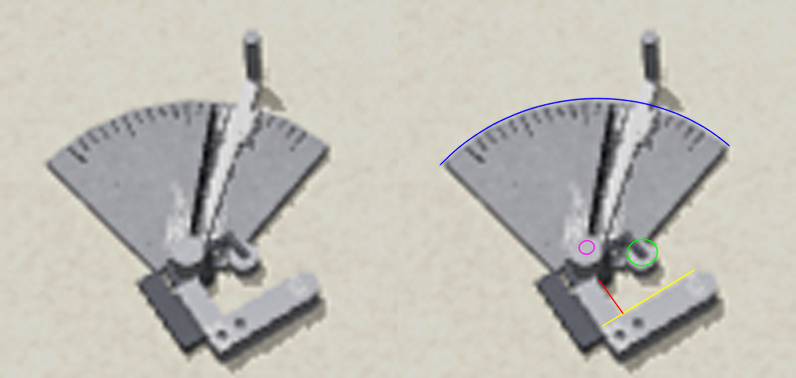

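Overlay check: the projected arc, pivot and roller all sit about 1–2 image px off, toward −y. The fence face line in the top view is near (493,75)–(480,150). I'll refine with an edge-gradient fit.

```bash
cat > g.py <<'E'
from h import *
from scipy.ndimage import map_coordinates, gaussian_filter
ims={c:cv2.imread(f"pics/{c}0.png") for c in P}
G={c:gaussian_filter(cv2.cvtColor(i,cv2.COLOR_BGR2GRAY).astype(float),.7) for c,i in ims.items()}
a=np.radians(np.linspace(196,284,80))
u=np.linspace(0,1,30)
arc=np.c_[32+132*np.cos(a),-50+132*np.sin(a),a*0+10]
fen=np.c_[-18+48*u,u*0,u*0+22]
sto=np.c_[u*0+36,-3-18*u,u*0+22]
def d(c,p,L,n=None):
    q=proj(c,tw(p,L));t=np.gradient(q,axis=0);t/=np.linalg.norm(t,axis=1)[:,None];n=np.c_[-t[:,1],t[:,0]]
    f=lambda s:map_coordinates(G[c],(q+s*n)[:,::-1].T,order=1)
    return (f(.7)-f(-.7)).mean()
def cost(p,cs=("top","scene"),w=(1,1,.5)):
    return -sum(w[0]*abs(d(c,p,arc))+w[1]*abs(d(c,p,fen))+w[2]*abs(d(c,p,sto)) for c in cs)
def fit(cs,w):
    best=min(((cost((x,y,t),cs,w),x,y,t) for x in np.arange(632,652,1.5) for y in np.arange(-8,10,1.5) for t in np.arange(-.27,-.1,.02)))
    r=minimize(cost,best[1:],args=(cs,w),method="Nelder-Mead",options=dict(initial_simplex=np.array(best[1:])+[[0,0,0],[1,0,0],[0,1,0],[0,0,.015]]))
    return r.x,r.fun
if __name__=="__main__":
    for cs in(("top","scene"),("top",),("scene",)):
        for w in((1,1,.5),(1,1,0),(1,0,0)):
            p,f=fit(cs,w);print(cs,w,np.round(p,3),round(f,1),"pivot",np.round(tw(p,[32,-50,32])[0,:2],1),[np.round([d(c,p,L) for L in(arc,fen,sto)],1).tolist() for c in cs])
E
python3 g.py
```

```text
('top', 'scene') (1, 1, 0.5) [ 6.36796e+02 -1.33700e+00 -1.07000e-01] -77.9 pivot [663.3 -54.5] [[16.6, 13.4, 35.2], [22.1, 6.6, 3.2]]
('top', 'scene') (1, 1, 0) [ 6.39843e+02 -1.53600e+00 -1.35000e-01] -60.8 pivot [664.8 -55.4] [[16.6, 13.9, 7.8], [23.1, 7.2, 2.3]]
('top', 'scene') (1, 0, 0) [ 6.40561e+02 -6.46000e-01 -1.51000e-01] -39.9 pivot [664.7 -54.9] [[16.7, 9.8, 1.3], [23.3, 8.9, 3.1]]
('top',) (1, 1, 0.5) [ 6.36727e+02 -1.84400e+00 -1.17000e-01] -48.7 pivot [662.7 -55.2] [[16.0, 14.7, 36.0]]
('top',) (1, 1, 0) [ 6.39624e+02 -2.09300e+00 -1.38000e-01] -31.6 pivot [664.4 -56. ] [[16.2, 15.5, 10.5]]
('top',) (1, 0, 0) [ 6.42409e+02  1.07200e+00 -2.08000e-01] -16.9 pivot [663.4 -54.5] [[16.9, -1.4, -13.3]]
('scene',) (1, 1, 0.5) [ 6.42416e+02  8.60000e-01 -1.87000e-01] -35.2 pivot [664.6 -54.2] [[23.2, 10.1, 3.7]]
('scene',) (1, 1, 0) [ 6.4438e+02  2.5600e-01 -2.0200e-01] -33.8 pivot [665.7 -55.2] [[23.4, 10.5, 0.5]]
('scene',) (1, 0, 0) [ 6.4594e+02  1.3120e+00 -2.3700e-01] -23.4 pivot [665.3 -54.8] [[23.4, 9.5, -0.2]]
```

```bash
python3 - <<'E'
from g import *
for c in P: print(c,np.round(-P[c]["R"].T@P[c]["t"]))
b={"top":(262,150),"scene":(195,165)}
k=lambda c,q,z:ray(c,np.array(b[c])+np.array(q)/3.98-.5,z)
for c,n,q1,q2 in(("top","outer",(45,140),(63,42)),("top","inner",(81,148),(95,70)),("top","boxback",(190,42),(105,23)),("scene","inner",(300,276),(222,314)),("scene","outer",(318,302),(226,358)),("scene","boxback",(137,276),(190,352))):
    A,B=k(c,q1,22),k(c,q2,22);v=B-A;print(c,n,np.round(A[:2]),np.round(B[:2]),"ang",round(np.arctan2(v[1],v[0]),3))
o=np.array([664.6,-55])
def pose(t,d=(0,0)):
    c,s=np.cos(t),np.sin(t);return (o[0]+d[0]-(c*32+s*50),o[1]+d[1]-(s*32-c*50),t)
for t in np.arange(-.26,-.09,.02):
    row=[]
    for c in P:
        for dy in(-1.5,0,1.5):
            p=pose(t,(0,dy));row.append(round(abs(d(c,p,fen)),1))
        row.append(max((round(abs(d(c,pose(t),fen+[0,w,0])),1),w) for w in range(10,26)))
    print(round(t,2),np.round(pose(t)[:2],1),row)
E
```

```text
scene [947. 361. 976.]
top [ 477.  -17. 1119.]
top outer [626.  27.] [694.  16.] ang -0.17
top inner [621.   3.] [675.  -6.] ang -0.167
top boxback [694. -71.] [707. -13.] ang 1.353
scene inner [623.   7.] [678.  -9.] ang -0.291
scene outer [628.  29.] [698.  15.] ang -0.198
scene boxback [698. -69.] [711.  -4.] ang 1.382
-0.26 [646.5   1.5] [np.float64(10.0), np.float64(9.0), np.float64(6.7), (np.float64(45.1), 19), np.float64(0.0), np.float64(5.8), np.float64(6.6), (np.float64(22.9), 25)]
-0.24 [645.4   1.2] [np.float64(10.0), np.float64(9.7), np.float64(7.6), (np.float64(47.3), 19), np.float64(3.4), np.float64(4.2), np.float64(6.6), (np.float64(22.4), 25)]
-0.22 [644.3   0.8] [np.float64(9.6), np.float64(10.2), np.float64(8.5), (np.float64(47.6), 19), np.float64(7.2), np.float64(1.8), np.float64(6.2), (np.float64(20.8), 25)]
-0.2 [6.432e+02 4.000e-01] [np.float64(8.8), np.float64(10.3), np.float64(9.2), (np.float64(48.7), 20), np.float64(10.8), np.float64(1.4), np.float64(5.3), (np.float64(18.1), 25)]
-0.18 [ 6.421e+02 -1.000e-01] [np.float64(7.5), np.float64(9.9), np.float64(9.6), (np.float64(47.8), 20), np.float64(13.8), np.float64(5.2), np.float64(3.4), (np.float64(14.5), 25)]
-0.16 [ 6.41e+02 -5.00e-01] [np.float64(6.1), np.float64(9.1), np.float64(9.7), (np.float64(47.5), 21), np.float64(15.5), np.float64(9.0), np.float64(0.4), (np.float64(13.1), 21)]
-0.14 [639.9  -1. ] [np.float64(4.7), np.float64(8.1), np.float64(9.4), (np.float64(45.3), 21), np.float64(15.8), np.float64(12.1), np.float64(3.3), (np.float64(12.8), 21)]
-0.12 [638.8  -1.5] [np.float64(3.2), np.float64(6.9), np.float64(8.9), (np.float64(44.1), 22), np.float64(14.7), np.float64(13.7), np.float64(6.9), (np.float64(12.1), 22)]
-0.1 [637.8  -2.1] [np.float64(1.8), np.float64(5.7), np.float64(8.1), (np.float64(41.1), 23), np.float64(12.9), np.float64(13.9), np.float64(9.7), (np.float64(11.6), 22)]
```

```bash
cat >> h.py <<'E'
import json
COMP=(643,0.3,-0.195)
def plan(goals,start=None):
    """goals: list of (x,y,z,psi,rows); prints rows in tool axes (m, deg)"""
    o=bot.get_obs();cur=np.r_[o["tool_pos"],o["tcp_rot"][2]] if start is None else np.array(start,float)
    dp,tw_=[],[]
    for g in goals:
        n=g[4];e=np.array(g[:4],float);s=cur.copy();tot=[0,0]
        for i in range(n):
            nx=s+(e-s)*(i+1)/n;p=cur[3];D=nx-cur;c,q=np.cos(p),np.sin(p)
            v=np.round(np.array([c*D[0]+q*D[1],q*D[0]-c*D[1],-D[2]])/1000,4);t=round(-np.degrees(D[3]),2)
            dp.append(v.tolist());tw_.append(t)
            cur=cur+np.r_[1000*(c*v[0]+q*v[1]),1000*(q*v[0]-c*v[1]),-1000*v[2],-np.radians(t)]
    print("dp",json.dumps(dp));print("twist",json.dumps(tw_));print("n",len(dp),"end",np.round(cur,3),"t",round(o["time"],2))
E
python3 - <<'E'
from h import *
plan([(360,-100,200,.443+.7,8),(465.4,164,120,.142+np.pi/2,7),(465.4,164,26,.142+np.pi/2,3)])
E
```

```text
dp [[0.0353, -0.0351, 0.0033], [0.0382, -0.0318, 0.0034], [0.0409, -0.0284, 0.0033], [0.0432, -0.0247, 0.0034], [0.0452, -0.0208, 0.0033], [0.0468, -0.0168, 0.0034], [0.0481, -0.0126, 0.0033], [0.0491, -0.0084, 0.0034], [0.0406, -0.0019, 0.0114], [0.0405, 0.0013, 0.0114], [0.0404, 0.0047, 0.0115], [0.0398, 0.0079, 0.0114], [0.039, 0.0111, 0.0114], [0.0381, 0.0143, 0.0114], [0.0367, 0.0173, 0.0115], [-0.0, -0.0, 0.0313], [-0.0, -0.0, 0.0313], [-0.0, -0.0, 0.0314]]
twist [-5.01, -5.02, -5.01, -5.02, -5.01, -5.02, -5.01, -5.02, -4.66, -4.67, -4.66, -4.66, -4.67, -4.66, -4.67, 0.0, 0.0, 0.0]
n 18 end [465.403 164.02   25.961   1.713] t 1.1
```

>>> {"name": "jog_arm", "arguments": {"dp": [[0.0353,-0.0351,0.0033],[0.0382,-0.0318,0.0034],[0.0409,-0.0284,0.0033],[0.0432,-0.0247,0.0034],[0.0452,-0.0208,0.0033],[0.0468,-0.0168,0.0034],[0.0481,-0.0126,0.0033],[0.0491,-0.0084,0.0034]], "twist": [-5.01,-5.02,-5.01,-5.02,-5.01,-5.02,-5.01,-5.02], "jaw": 0.06}}

```text
time: 2.1
tool_pos: [360.5, -98.5, 200.1]
tcp_rot: [3.14, 0.0, 1.146]
contact_force: [0.6, -0.0, -0.8]
grip_width: 60.0
finger_force: 0.0
```

>>> {"name": "jog_arm", "arguments": {"dp": [[0.0406,-0.0019,0.0114],[0.0405,0.0013,0.0114],[0.0404,0.0047,0.0115],[0.0398,0.0079,0.0114],[0.039,0.0111,0.0114],[0.0381,0.0143,0.0114],[0.0367,0.0173,0.0115],[0,0,0]], "twist": [-4.66,-4.67,-4.66,-4.66,-4.67,-4.66,-4.67,0]}}

```text
time: 3.1
tool_pos: [465.5, 165.9, 119.0]
tcp_rot: [-3.141, -0.0, 1.716]
contact_force: [-0.8, -0.2, 0.1]
grip_width: 60.0
finger_force: 0.0
```

>>> {"name": "jog_arm", "arguments": {"dp": [[-0.002,0,0.031],[0,0,0.031],[0,0,0.031]], "twist": [0,0,0]}}

```text
time: 3.48
tool_pos: [465.7, 161.1, 26.6]
tcp_rot: [3.141, 0.0, 1.711]
contact_force: [0.9, 0.2, -0.1]
grip_width: 60.0
finger_force: 0.0
```

>>> {"name": "jog_arm", "arguments": {"dp": [[0,0,0],[0,0,0],[0,0,0],[0,0,0],[0,0,0]], "twist": [0,0,0,0,0], "jaw": 0.0}}

```text
time: 4.1
tool_pos: [465.9, 162.1, 27.4]
tcp_rot: [3.141, 0.0, 1.713]
contact_force: [0.4, -0.2, -0.4]
grip_width: 14.3
finger_force: 0.0
```

```bash
python3 - <<'E'
from h import *
# gripped: plate centre = grasp; go to comp (-147,-16.5) heading COMP yaw, then slide in
o=bot.get_obs();z=o["tool_pos"][2];y=COMP[2]+np.pi/2
A=tw(COMP,[-147,-16.5,0])[0];B=tw(COMP,[-90,-16.5,0])[0];print(o["tool_pos"],o["tcp_rot"],o["grip_width"],A,B)
plan([(A[0],A[1],z,y,8),(A[0],A[1],z,y,1)])
for d in(-10,-5,-2): print(d,proj("top",tw(COMP,[0,0,0])))
E
```

```text
[465.93017175 162.1301494   27.38696318] [3.14066834e+00 3.10030501e-05 1.71289636e+00] 14.293583398960068 [495.58884475  12.59639409   0.        ] [551.50856191   1.5517016    0.        ]
dp [[-0.019, 0.001, -0.0], [-0.019, 0.0018, -0.0], [-0.0189, 0.0027, -0.0], [-0.0187, 0.0034, -0.0], [-0.0186, 0.0042, -0.0], [-0.0184, 0.005, -0.0], [-0.0182, 0.0057, -0.0], [-0.0179, 0.0065, -0.0], [0.0, 0.0, -0.0]]
twist [2.41, 2.42, 2.41, 2.42, 2.41, 2.42, 2.41, 2.41, 0.0]
n 9 end [495.565  12.578  27.387   1.376] t 4.1
-10 [[282.94871641 179.74330679]]
-5 [[282.94871641 179.74330679]]
-2 [[282.94871641 179.74330679]]
```

>>> {"name": "jog_arm", "arguments": {"dp": [[0,0,0],[0,0,0],[0,0,0]], "twist": [0,0,0]}}

```text
time: 4.47
tool_pos: [465.5, 162.1, 27.2]
tcp_rot: [-3.141, 0.0, 1.713]
contact_force: [-2.7, -0.7, 5.6]
grip_width: 9.9
finger_force: 30.0
```

>>> {"name": "jog_arm", "arguments": {"dp": [[-0.0205,0.001,0],[-0.019,0.0018,0],[-0.0189,0.0027,0],[-0.0187,0.0034,0],[-0.0186,0.0042,0],[-0.0184,0.005,0],[-0.0182,0.0057,0],[-0.0179,0.0065,0],[0,0,0],[0,0,0]], "twist": [2.41,2.42,2.41,2.42,2.41,2.42,2.41,2.41,0,0]}}

```text
time: 5.72
tool_pos: [496.2, 10.6, 27.2]
tcp_rot: [3.14, 0.001, 1.376]
contact_force: [1.7, -3.8, 2.1]
grip_width: 9.8
finger_force: 30.0
```

```bash
python3 - <<'E'
from h import *
o=bot.get_obs();print(o["tool_pos"],o["tcp_rot"],o["grip_width"])
im={c:bot.capture(c) for c in P}
out=[]
for c,b in(("top",(240,160,320,250)),("scene",(210,190,310,280))):
    z=4;I=cv2.resize(im[c][b[1]:b[3],b[0]:b[2]],None,fx=z,fy=z,interpolation=cv2.INTER_CUBIC);I=cv2.convertScaleAbs(I,alpha=1.4)
    for L,col in(([[-20,0,22],[36,0,22],[36,-30,22]],(0,255,255)),([[-44,-15,18],[36,-15,18]],(0,0,255))):
        q=(proj(c,tw(COMP,L))-b[:2]+.5)*z;cv2.polylines(I,[np.round(q*8).astype(np.int32)],False,col,1,cv2.LINE_AA,3)
    out.append(I)
cv2.imwrite("pics/m1.png",np.hstack(out))
E
```

```text
[496.21983934  10.61617826  27.15743247] [3.13980972e+00 6.28313578e-04 1.37639823e+00] 9.774639525749665
```

View pics/m1.png

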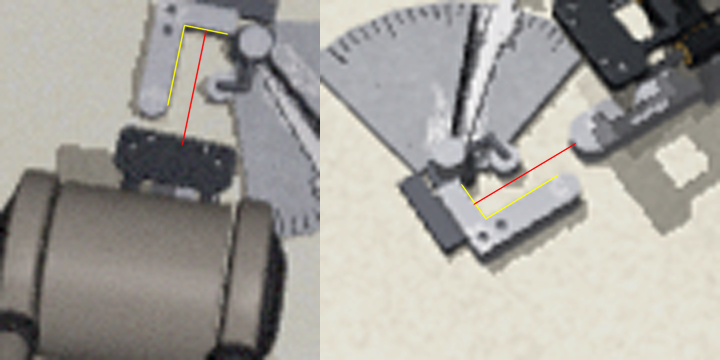

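>>> {"name": "jog_arm", "arguments": {"dp": [[0,0.006,0],[0,0.006,0],[0,0.006,0],[0,0.005,0],[0,0.005,0],[0,0.004,0],[0,0.004,0],[0,0.004,0]], "twist": [0,0,0,0,0,0,0,0]}}

```text
time: 6.82
tool_pos: [530.9, 5.2, 27.1]
tcp_rot: [-3.133, -0.0, 1.377]
contact_force: [-12.4, 3.4, 16.8]
grip_width: 9.9
finger_force: 30.0
```

>>> {"name": "jog_arm", "arguments": {"dp": [[0,0.004,0],[0,0.004,0],[0,0.004,0],[0,0.004,0]], "twist": [0,0,0,0]}}

```text
time: 7.32
tool_pos: [543.2, 2.8, 27.0]
tcp_rot: [-3.126, 0.0, 1.378]
contact_force: [-19.7, 2.8, 20.8]
grip_width: 10.4
finger_force: 30.0
```

>>> {"name": "jog_arm", "arguments": {"dp": [[0,0,-0.001],[0,0,-0.001],[0,0,0]], "twist": [0,0,0]}}

```text
time: 7.7
tool_pos: [549.5, 1.1, 27.9]
tcp_rot: [-3.139, -0.0, 1.377]
contact_force: [-0.2, 1.2, -5.4]
grip_width: 10.0
finger_force: 30.0
```

>>> {"name": "jog_arm", "arguments": {"dp": [[0,0.004,0.0005],[0,0.004,0],[0,0.004,0],[0,0.004,0],[0,0,0]], "twist": [0,0,0,0,0]}}

```text
time: 8.32
tool_pos: [566.7, -3.1, 28.5]
tcp_rot: [3.141, 0.0, 1.376]
contact_force: [0.5, 1.9, -3.9]
grip_width: 10.0
finger_force: 30.0
```

>>> {"name": "jog_arm", "arguments": {"dp": [[0,0,0],[0,0,0],[0,0,0]], "twist": [0,0,0], "jaw": 0.02}}

```text
time: 8.7
tool_pos: [566.5, -3.2, 28.9]
tcp_rot: [3.14, 0.0, 1.376]
contact_force: [0.1, -0.3, 0.4]
grip_width: 20.3
finger_force: 0.0
```

>>> {"name": "jog_arm", "arguments": {"dp": [[0,0.003,0.001],[0,0.003,0],[0,0.002,0],[0,0.002,0],[0,0.001,0],[0,0,0]], "twist": [0,0,0,0,0,0]}}

```text
time: 9.45
tool_pos: [574.8, -4.5, 27.3]
tcp_rot: [-3.136, 0.0, 1.376]
contact_force: [-6.6, 0.8, 6.7]
grip_width: 20.0
finger_force: 4.0
```

>>> {"name": "jog_arm", "arguments": {"dp": [[0,0.002,-0.0005],[0,0.002,0],[0,0,0]], "twist": [0,0,0]}}

```text
time: 9.82
tool_pos: [579.1, -5.3, 27.3]
tcp_rot: [-3.137, 0.0, 1.376]
contact_force: [-6.8, 2.1, 3.1]
grip_width: 19.8
finger_force: 3.8
```

>>> {"name": "jog_arm", "arguments": {"dp": [[0,0.0015,0],[0,0.0015,0],[0,0,0]], "twist": [0,0,0]}}

```text
time: 10.2
tool_pos: [579.0, -5.3, 27.1]
tcp_rot: [-3.13, 0.0, 1.376]
contact_force: [-16.5, 4.1, 9.8]
grip_width: 19.7
finger_force: 8.6
```

>>> {"name": "jog_arm", "arguments": {"dp": [[0,-0.006,0],[0,-0.004,0],[0,0,0]], "twist": [0,0,0]}}

```text
time: 10.58
tool_pos: [574.5, -4.6, 28.1]
tcp_rot: [3.14, 0.0, 1.376]
contact_force: [0.0, -0.7, 0.2]
grip_width: 19.9
finger_force: 0.0
```

```bash
python3 - <<'E'
from h import *
o=bot.get_obs();print(o["tool_pos"],o["contact_force"])
plan([(o["tool_pos"][0],o["tool_pos"][1],130,1.376,3),(480,80,200,1.376,3)])
E
```

```text
[574.4555698   -4.62295272  28.09562573] [ 0.04172862 -0.74069355  0.23704593]
dp [[0.0, 0.0, -0.034], [0.0, 0.0, -0.0339], [0.0, 0.0, -0.034], [0.0216, -0.0364, -0.0233], [0.0216, -0.0363, -0.0234], [0.0215, -0.0364, -0.0233]]
twist [-0.0, -0.01, -0.0, -0.0, -0.0, -0.0]
n 6 end [479.945  79.974 199.996   1.376] t 10.57
```

>>> {"name": "jog_arm", "arguments": {"dp": [[0,0,-0.034],[0,0,-0.034],[0,0,-0.034],[0.03,-0.04,-0.023],[0.03,-0.04,-0.023],[0.03,-0.04,-0.023]], "twist": [0,0,0,0,0,0]}}

```text
time: 11.32
tool_pos: [473.2, 107.9, 199.9]
tcp_rot: [3.14, -0.0, 1.375]
contact_force: [0.7, 0.0, 1.2]
grip_width: 20.2
finger_force: 0.0
```

```bash
cat > look.py <<'E'
from h import *
import sys
tag=sys.argv[1]
im={c:bot.capture(c) for c in P}
for c in P: cv2.imwrite(f"pics/{c}_{tag}.png",im[c])
for c,b in(("top",(255,150,365,250)),("scene",(195,165,295,265))):
    I=cv2.resize(im[c][b[1]:b[3],b[0]:b[2]],None,fx=4,fy=4,interpolation=cv2.INTER_CUBIC);I=cv2.convertScaleAbs(I,alpha=1.4)
    if c=="top": T=I
cv2.imwrite(f"pics/L_{tag}.png",np.hstack([T[:, :400],I]))
for c,ns in(("top",None),("scene",None)):
    for l in("marker","needle","marker_post","needle_tip","marker_mid"):
        print(c,l,[(np.round(d["bbox"],1).tolist(),round(d["confidence"],2)) for d in bot.find_in(c,l)][:3])
E
python3 look.py a; python3 - <<'E'
from h import *
for c,a in(("top",(282,210)),("scene",(265,235))):
    for d in bot.masks_of(c,"master"): print(c,np.round(d["bbox"]),d["confidence"],d["pixels"].sum())
print(bot.get_obs()["tool_pos"])
E
```

```text
top marker [([320.7, 197.2, 29.8, 52.0], 0.58)]
top needle [([313.7, 178.6, 36.0, 26.9], 0.48), ([312.1, 189.2, 72.9, 65.1], 0.26)]
top marker_post [([318.5, 200.3, 28.6, 48.0], 0.82)]
top needle_tip [([312.4, 179.2, 33.6, 25.5], 0.61)]
top marker_mid [([320.0, 197.1, 31.6, 45.2], 0.81), ([311.5, 180.3, 36.2, 30.4], 0.64)]
scene marker [([251.8, 200.2, 17.5, 49.7], 0.71)]
scene needle [([249.2, 216.6, 21.3, 41.6], 0.75)]
scene marker_post [([251.8, 198.2, 19.9, 45.8], 0.53)]
scene needle_tip [([248.9, 230.7, 15.0, 6.0], 0.66)]
scene marker_mid [([253.1, 199.4, 15.2, 48.9], 0.72)]
top [286. 189.  19.  38.] 0.95 403
top [313. 183.  41.  27.] 0.32 182
top [320. 201.  33.  48.] 0.28 242
scene [268. 226.  38.  34.] 0.82 538
scene [248. 228.  17.  12.] 0.19 118
[473.84874575 106.72956767 198.59189079]
```

View pics/L_a.png

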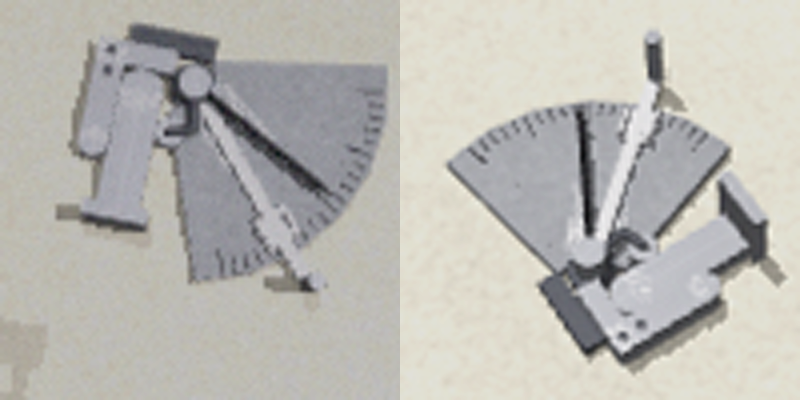

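The master is home against the fence and stop. The needle tip is at top crop (330,193) and scene crop (180,110). The post top is at top crop (317,285) and scene crop (253,33).

```bash
cat > mk.py <<'E'
from h import *
piv=tw(COMP,[32,-50,0])[0][:2]
def tri(pt,ps):
    def f(X): return np.r_[proj("top",X)[0]-pt,proj("scene",X)[0]-ps]
    r=least_squares(f,[640,-120,40]);return r.x,r.fun
def ang(X):
    d=X[:2]-piv;return (np.arctan2(d[1],d[0])-COMP[2]-np.radians(230)+np.pi)%(2*np.pi)-np.pi, np.hypot(*d)
def kt(q):return np.array([255,150])+np.array(q)/4-.375
def ks(q):return np.array([195,165])+np.array(q)/4-.375
E
python3 - <<'E'
from mk import *
print("piv",piv)
for n,a,b,z in(("tip",(330,193),(180,110),25),("post",(317,285),(253,33),63),("mid?",(275,222),(240,118),16)):
    for nm,X in(("tri",tri(kt(a),ks(b))[0]),("top",ray("top",kt(a),z)),("scene",ray("scene",ks(b),z))):
        print(n,nm,np.round(X,1),np.round(ang(X),3))
m={"top":getmask("top","master",(286,189)),"scene":getmask("scene","master",(268,226))}
for c in m:
  if m[c] is not None: r=fitpiece({c:m[c]},parts(30,0),[577,-2,-.195]);print(c,r)
E
```

```text
piv [664.70519868 -54.9529126 ]
tip tri [ 590.8 -146.3   22. ] [  0.213 117.528]
tip top [ 590.9 -146.5   25. ] [  0.214 117.552]
tip scene [ 591.5 -144.2   25. ] [  0.207 115.434]
post tri [ 527.4 -133.9   63.7] [-1.56000e-01  1.58361e+02]
post top [ 527.  -133.5   63. ] [ -0.159 158.493]
post scene [ 527.6 -134.9   63. ] [-1.50000e-01  1.58734e+02]
mid? tri [ 569.7 -108.1   30.5] [ -0.168 108.856]
mid? top [ 571.8 -110.3   16. ] [ -0.14  108.136]
mid? scene [ 563.  -114.1   16. ] [ -0.151 117.643]
top (array([ 5.75714510e+02, -7.42221692e-01, -1.99970605e-01]), np.float64(64.1875), np.int64(403))
scene (array([ 5.74516624e+02, -1.02736143e+00, -2.42791910e-01]), np.float64(97.703125), np.int64(538))
```

```bash
python3 - <<'E'
from mk import *
def post(a,r=157): 
    f=COMP[2]+np.radians(230)+a;return piv+r*np.array([np.cos(f),np.sin(f)])
p0=post(-.155);print(p0)
plan([(p0[0],p0[1],130,.7,6),(p0[0],p0[1],40,.7,3)])
g=[]
for a in(-.155+.365*np.arange(1,9)/8): q=post(a,156.5);g.append((q[0],q[1],40,.7,1))
plan(g,start=[p0[0],p0[1],40,.7])
E
```

```text
[ 528.66593887 -133.32586579]
dp [[-0.0375, 0.0167, 0.0115], [-0.0354, 0.0209, 0.0114], [-0.0328, 0.0247, 0.0115], [-0.0299, 0.0282, 0.0114], [-0.0264, 0.0314, 0.0115], [-0.0228, 0.0342, 0.0115], [-0.0, -0.0, 0.03], [-0.0, -0.0, 0.03], [-0.0, -0.0, 0.03]]
twist [6.45, 6.45, 6.45, 6.46, 6.45, 6.45, -0.0, -0.0, -0.0]
n 9 end [ 528.713 -133.322   39.967    0.7  ] t 12.12
dp [[-0.0006, 0.0071, -0.0], [-0.0008, 0.0071, -0.0], [-0.0004, 0.0072, -0.0], [-0.0002, 0.0071, -0.0], [0.0002, 0.0071, -0.0], [0.0006, 0.0072, -0.0], [0.0008, 0.0071, -0.0], [0.0012, 0.007, -0.0]]
twist [-0.0, -0.0, -0.0, -0.0, -0.0, -0.0, -0.0, -0.0]
n 8 end [ 565.934 -176.33    40.       0.7  ] t 12.12
```

>>> {"name": "jog_arm", "arguments": {"dp": [[-0.0375,0.0167,0.0115],[-0.0354,0.0209,0.0114],[-0.0328,0.0247,0.0115],[-0.0299,0.0282,0.0114],[-0.0264,0.0314,0.0115],[-0.0228,0.0342,0.0115],[0,0,0]], "twist": [6.45,6.45,6.45,6.46,6.45,6.45,0], "jaw": 0.045}}

```text
time: 13.0
tool_pos: [528.6, -135.6, 129.0]
tcp_rot: [-3.141, 0.001, 0.696]
contact_force: [-0.6, 0.8, 0.2]
grip_width: 45.0
finger_force: 0.0
```

>>> {"name": "jog_arm", "arguments": {"dp": [[0,0,0.03],[0,0,0.03],[0,0,0.03],[0,0,0]], "twist": [0,0,0,0]}}

```text
time: 13.5
tool_pos: [527.2, -131.8, 38.6]
tcp_rot: [-3.137, 0.002, 0.702]
contact_force: [0.4, 0.3, 0.4]
grip_width: 44.8
finger_force: 0.0
```

>>> {"name": "jog_arm", "arguments": {"dp": [[0,0,0],[0,0,0],[0,0,0],[0,0,0],[0,0,0]], "twist": [0,0,0,0,0], "jaw": 0.0}}

```text
time: 14.12
tool_pos: [529.1, -133.4, 40.7]
tcp_rot: [3.14, -0.001, 0.7]
contact_force: [0.0, -0.1, 3.9]
grip_width: 11.1
finger_force: 30.0
```

>>> {"name": "jog_arm", "arguments": {"dp": [[-0.0006,0.0071,0],[-0.0008,0.0071,0],[-0.0004,0.0072,0],[-0.0002,0.0071,0],[0.0002,0.0071,0],[0.0006,0.0072,0],[0.0008,0.0071,0],[0.0012,0.007,0],[0,0,0],[0,0,0]], "twist": [0,0,0,0,0,0,0,0,0,0]}}

```text
time: 15.38
tool_pos: [566.3, -176.4, 40.7]
tcp_rot: [3.141, -0.0, 0.701]
contact_force: [-0.8, -0.1, 4.6]
grip_width: 11.1
finger_force: 30.0
```

```bash
python3 - <<'E'
from mk import *
o=bot.get_obs();print(o["tool_pos"],o["tcp_rot"],o["contact_force"],o["grip_width"],"ang",ang(o["tool_pos"]))
E
```

```text
[ 566.26993588 -176.41812386   40.68017282] [ 3.14086210e+00 -1.39933485e-04  7.00716235e-01] [-0.84277509 -0.13160231  4.63151385] 11.13692717566237 ang (np.float64(0.21208210539650896), np.float64(156.3435272383777))
```

>>> {"name": "jog_arm", "arguments": {"dp": [[0,0,0],[0,0,0],[0,0,-0.03],[0,0,-0.03],[0,0,-0.03]], "twist": [0,0,0,0,0], "jaw": 0.03}}

```text
time: 16.0
tool_pos: [565.7, -176.1, 130.6]
tcp_rot: [-3.141, 0.001, 0.7]
contact_force: [-0.0, 0.1, 0.4]
grip_width: 30.1
finger_force: 0.0
```

```bash
python3 - <<'E'
from mk import *
plan([(474,107,190,COMP[2]+np.pi/2,7)])
E
```

```text
dp [[0.016, -0.0394, -0.0085], [0.0198, -0.0376, -0.0085], [0.0233, -0.0356, -0.0084], [0.0266, -0.0331, -0.0085], [0.0297, -0.0304, -0.0085], [0.0325, -0.0275, -0.0085], [0.035, -0.0241, -0.0085]]
twist [-5.53, -5.53, -5.53, -5.53, -5.53, -5.53, -5.53]
n 7 end [474.044 107.006 190.017   1.376] t 16.0
```

>>> {"name": "jog_arm", "arguments": {"dp": [[0.016,-0.0394,-0.0085],[0.0198,-0.0376,-0.0085],[0.0233,-0.0356,-0.0084],[0.0266,-0.0331,-0.0085],[0.0297,-0.0304,-0.0085],[0.0325,-0.0275,-0.0085],[0.035,-0.0241,-0.0085],[0,0,0]], "twist": [-5.53,-5.53,-5.53,-5.53,-5.53,-5.53,-5.53,0]}}

```text
time: 17.0
tool_pos: [473.6, 109.1, 190.0]
tcp_rot: [3.141, -0.0, 1.38]
contact_force: [0.3, -0.9, -0.0]
grip_width: 29.9
finger_force: 0.0
```

```bash
python3 look.py b|head -0; python3 -c "
import cv2,numpy as np
a=cv2.imread('pics/top_b.png')[160:225,295:360];b=cv2.imread('pics/scene_b.png')[170:235,205:270]
cv2.imwrite('pics/Lb.png',cv2.convertScaleAbs(np.hstack([cv2.resize(i,None,fx=6,fy=6,interpolation=cv2.INTER_CUBIC) for i in (a,b)]),alpha=1.4))"
```

```text
Exception ignored on flushing sys.stdout:
BrokenPipeError: [Errno 32] Broken pipe
```

View pics/Lb.png

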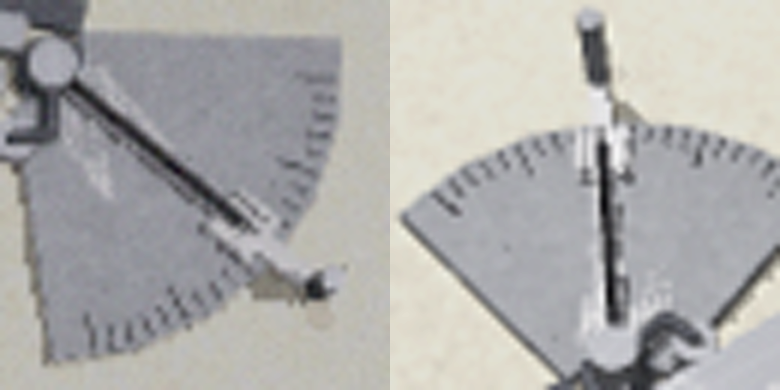

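```bash
python3 - <<'E'
from mk import *
a=np.array([330,277.]);t=np.array([295,160])+a/6-.42;s=np.array([205,170])+np.array([200,17])/6-.42
print("post",ang(tri(t,s)[0]),ang(ray("top",t,63)),ang(ray("scene",s,63)))
tip_t=np.array([295,160])+np.array([245,224])/6-.42;tip_s=np.array([205,170])+np.array([214,143])/6-.42
print("tip",ang(ray("top",tip_t,25)),ang(ray("scene",tip_s,25)))
H=tw(COMP,[-67,-15,0])[0];y=COMP[2]+np.pi/2
plan([(H[0],H[1],130,y,4),(H[0],H[1],130,y,1),(H[0],H[1],28,y,4)])
B=tw(COMP,[-225,-15,0])[0];print(H,B)
plan([(390,-100,28,y,5)],start=[B[0],B[1],28,y])
E
```

```text
post (np.float64(0.2018548833828735), np.float64(154.17339634553497)) (np.float64(0.20468921351420022), np.float64(154.33160839784475)) (np.float64(0.20248560645927327), np.float64(155.99174464519655))
tip (np.float64(0.20658667733725267), np.float64(112.36714955442767)) (np.float64(0.19315573452539958), np.float64(110.99898015734192))
dp [[-0.0217, 0.0298, 0.0149], [-0.0216, 0.0297, 0.0148], [-0.0217, 0.0298, 0.0149], [-0.0217, 0.0298, 0.0148], [0.0, -0.0, 0.0], [0.0, -0.0, 0.0255], [0.0, -0.0, 0.0255], [0.0, -0.0, 0.0255], [0.0, -0.0, 0.0255]]
twist [-0.01, -0.01, -0.0, -0.01, -0.0, -0.0, -0.0, -0.0, -0.0]
n 9 end [574.398  -1.487  28.011   1.376] t 17.6
[574.36330812  -1.4333572    0.        ] [419.35777633  29.18175532   0.        ]
dp [[-0.0265, -0.0008, -0.0], [-0.0265, -0.0007, -0.0], [-0.0265, -0.0008, -0.0], [-0.0264, -0.0007, -0.0], [-0.0265, -0.0008, -0.0]]
twist [-0.0, -0.0, -0.0, -0.0, -0.0]
n 5 end [389.975 -99.973  28.      1.376] t 17.6
```

>>> {"name": "jog_arm", "arguments": {"dp": [[-0.0217,0.0298,0.0149],[-0.0216,0.0297,0.0148],[-0.0217,0.0298,0.0149],[-0.0217,0.0298,0.0148],[0,0,0],[0,0,0.0255],[0,0,0.0255],[0,0,0.0255],[0,0,0.0255],[0,0,0]], "twist": [0,0,0,0,0,0,0,0,0,0], "jaw": 0.034}}

```text
time: 18.85
tool_pos: [572.7, -0.3, 26.9]
tcp_rot: [-3.138, 0.0, 1.376]
contact_force: [0.5, 0.3, -0.5]
grip_width: 34.1
finger_force: 0.0
```

>>> {"name": "jog_arm", "arguments": {"dp": [[0,0,0],[0,0,0],[0,0,0],[0,0,0],[0,0,0]], "twist": [0,0,0,0,0], "jaw": 0.0}}

```text
time: 19.48
tool_pos: [574.8, -1.2, 29.1]
tcp_rot: [3.14, -0.0, 1.376]
contact_force: [-1.2, 1.1, 6.7]
grip_width: 10.0
finger_force: 30.0
```

Gripped. Pulling it straight out, 158 mm.

>>> {"name": "jog_arm", "arguments": {"dp": [[0,-0.008,0],[0,-0.012,0],[0,-0.014,0],[0,-0.016,0],[0,-0.018,0],[0,-0.018,0],[0,-0.018,0],[0,-0.018,0],[0,-0.018,0],[0,-0.018,0]], "twist": [0,0,0,0,0,0,0,0,0,0]}}

```text
time: 20.72
tool_pos: [421.2, 29.1, 29.1]
tcp_rot: [3.135, -0.0, 1.376]
contact_force: [6.2, -0.0, -1.2]
grip_width: 9.4
finger_force: 30.2
```

>>> {"name": "jog_arm", "arguments": {"dp": [[-0.02,0,0],[-0.0265,-0.001,0],[-0.0265,-0.001,0],[-0.0265,-0.001,0],[-0.02,0,0],[-0.012,0,0],[0,0,0]], "twist": [0,0,0,0,0,0,0]}}

```text
time: 21.6
tool_pos: [391.1, -99.8, 29.0]
tcp_rot: [3.14, 0.001, 1.375]
contact_force: [-1.3, -3.5, 11.0]
grip_width: 9.8
finger_force: 30.0
```

>>> {"name": "jog_arm", "arguments": {"dp": [[0,0,0],[0,0,0],[0,0,0],[0,0,-0.035],[0,0,-0.035],[0,0,-0.035],[0,0,0]], "twist": [0,0,0,0,0,0,0], "jaw": 0.03}}

```text
time: 22.48
tool_pos: [392.2, -99.4, 135.0]
tcp_rot: [3.137, 0.001, 1.376]
contact_force: [0.5, 0.6, 0.3]
grip_width: 30.1
finger_force: 0.0
```

```bash
python3 - <<'E'
from mk import *
y=.092+np.pi/2
plan([(450.4,299.3,130,y,8),(450.4,299.3,130,y,1)])
plan([(450.4,299.3,28,y,4)],start=(450.4,299.3,130,y))
E
```

```text
dp [[0.0503, -0.0025, 0.0006], [0.0504, -0.0007, 0.0007], [0.0503, 0.0011, 0.0006], [0.0503, 0.0029, 0.0006], [0.0502, 0.0047, 0.0006], [0.0499, 0.0065, 0.0007], [0.0497, 0.0083, 0.0006], [0.0494, 0.01, 0.0006], [-0.0, 0.0, 0.0]]
twist [-2.05, -2.06, -2.05, -2.05, -2.06, -2.05, -2.05, -2.05, -0.0]
n 9 end [450.365 299.342 130.007   1.663] t 22.48
dp [[0.0, 0.0, 0.0255], [0.0, 0.0, 0.0255], [0.0, 0.0, 0.0255], [0.0, 0.0, 0.0255]]
twist [-0.0, -0.0, -0.0, -0.0]
n 4 end [450.4   299.3    28.      1.663] t 22.48
```

>>> {"name": "jog_arm", "arguments": {"dp": [[0.0503,-0.0025,0.0006],[0.0504,-0.0007,0.0007],[0.0503,0.0011,0.0006],[0.0503,0.0029,0.0006],[0.0502,0.0047,0.0006],[0.0499,0.0065,0.0007],[0.0497,0.0083,0.0006],[0.0494,0.01,0.0006],[0,0,0],[0,0,0]], "twist": [-2.05,-2.06,-2.05,-2.05,-2.06,-2.05,-2.05,-2.05,0,0], "jaw": 0.045}}

```text
time: 23.72
tool_pos: [448.2, 299.1, 126.6]
tcp_rot: [-3.139, 0.002, 1.663]
contact_force: [-0.0, 0.3, 0.1]
grip_width: 44.8
finger_force: 0.0
```

>>> {"name": "jog_arm", "arguments": {"dp": [[0,0,0.0255],[0,0,0.0255],[0,0,0.0255],[0,0,0.0255],[0,0,0]], "twist": [0,0,0,0,0]}}

```text
time: 24.35
tool_pos: [447.8, 297.7, 24.4]
tcp_rot: [-3.137, 0.002, 1.661]
contact_force: [0.1, 0.2, -0.2]
grip_width: 45.2
finger_force: 0.0
```

>>> {"name": "jog_arm", "arguments": {"dp": [[0,0,0],[0,0,0],[0,0,0],[0,0,0],[0,0,0],[0,0,0]], "twist": [0,0,0,0,0,0], "jaw": 0.0}}

```text
time: 25.1
tool_pos: [449.3, 299.8, 26.5]
tcp_rot: [3.141, -0.0, 1.663]
contact_force: [-0.9, -0.5, 5.7]
grip_width: 9.7
finger_force: 30.0
```

```bash
python3 - <<'E'
from mk import *
y=COMP[2]+np.pi/2;A=tw(COMP,[-147,-17.5,0])[0];z=bot.get_obs()["tool_pos"][2]
plan([(A[0],A[1],z,y,10)]);print(bot.get_obs()["tool_pos"],bot.get_obs()["tcp_rot"])
E
```

```text
dp [[-0.0291, 0.002, -0.0], [-0.0291, 0.0027, -0.0], [-0.0289, 0.0037, -0.0], [-0.0289, 0.0044, -0.0], [-0.0287, 0.0053, -0.0], [-0.0286, 0.0061, -0.0], [-0.0283, 0.0069, -0.0], [-0.0282, 0.0077, -0.0], [-0.0279, 0.0085, -0.0], [-0.0276, 0.0093, -0.0]]
twist [1.64, 1.65, 1.64, 1.64, 1.64, 1.65, 1.64, 1.64, 1.65, 1.64]
n 10 end [495.372  11.663  26.53    1.376] t 25.1
[449.28348577 299.8434809   26.52979848] [ 3.14117641e+00 -3.22956886e-05  1.66254174e+00]
```

>>> {"name": "jog_arm", "arguments": {"dp": [[-0.0291,0.002,0],[-0.0291,0.0027,0],[-0.0289,0.0037,0],[-0.0289,0.0044,0],[-0.0287,0.0053,0],[-0.0286,0.0061,0],[-0.0283,0.0069,0],[-0.0282,0.0077,0],[-0.0279,0.0085,0],[-0.0276,0.0093,0]], "twist": [1.64,1.65,1.64,1.64,1.64,1.65,1.64,1.64,1.65,1.64]}}

```text
time: 26.35
tool_pos: [495.2, 11.6, 26.5]
tcp_rot: [-3.141, -0.001, 1.375]
contact_force: [0.9, -4.1, -2.1]
grip_width: 9.9
finger_force: 30.0
```

>>> {"name": "jog_arm", "arguments": {"dp": [[0,0,-0.001],[0,0,0]], "twist": [0,0]}}

```text
time: 26.6
tool_pos: [494.6, 12.1, 26.7]
tcp_rot: [-3.14, 0.0, 1.376]
contact_force: [-0.2, -0.7, -2.5]
grip_width: 9.7
finger_force: 30.0
```

```bash
python3 - <<'E'
from h import *
o=bot.get_obs();print(o["tool_pos"],o["tcp_rot"][2],o["contact_force"],o["grip_width"])
c,s=np.cos(COMP[2]),np.sin(COMP[2]);d=o["tool_pos"][:2]-COMP[:2];print("local",c*d[0]+s*d[1],-s*d[0]+c*d[1])
im={c:bot.capture(c) for c in P}
out=[]
for c,b in(("top",(190,140,320,270)),("scene",(210,180,320,310))):
    z=4;I=cv2.resize(im[c][b[1]:b[3],b[0]:b[2]],None,fx=z,fy=z,interpolation=cv2.INTER_CUBIC)[:,:400];I=cv2.convertScaleAbs(I,alpha=1.4)
    for L,col in(([[-20,0,22],[36,0,22],[36,-30,22]],(0,255,255)),([[-110,-16.25,18],[36,-16.25,18]],(0,0,255))):
        q=(proj(c,tw(COMP,L))-b[:2]+.5)*z;cv2.polylines(I,[np.round(q*8).astype(np.int32)],False,col,1,cv2.LINE_AA,3)
    out.append(I)
cv2.imwrite("pics/m2.png",np.hstack(out))
E
```

```text
[494.64924493  12.13496463  26.66591665] 1.3758961379581414 [-0.16483479 -0.7282747  -2.45191121] 9.660981936579065
local -147.8323826212923 -17.134747302481067
```

View pics/m2.png

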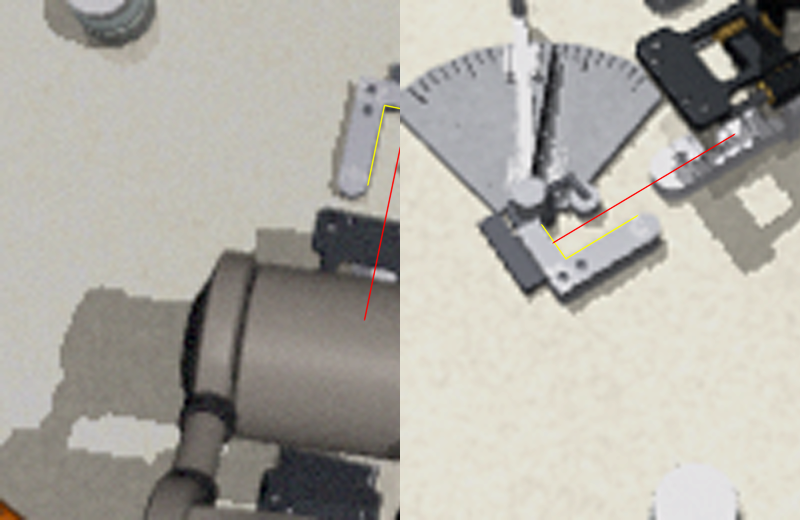

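>>> {"name": "jog_arm", "arguments": {"dp": [[0,0.006,0],[0,0.006,0],[0,0.006,0],[0,0.006,0],[0,0.006,0],[0,0.004,0],[0,0.004,0],[0,0.004,0]], "twist": [0,0,0,0,0,0,0,0]}}

```text
time: 27.7
tool_pos: [535.4, 4.1, 26.9]
tcp_rot: [-3.138, -0.0, 1.376]
contact_force: [-5.1, 6.4, 2.1]
grip_width: 10.1
finger_force: 30.1
```

>>> {"name": "jog_arm", "arguments": {"dp": [[0,0.003,-0.0005],[0,0.003,-0.0005],[0,0.003,0],[0,0.003,0]], "twist": [0,0,0,0]}}

```text
time: 28.2
tool_pos: [548.5, 1.1, 28.0]
tcp_rot: [3.141, 0.0, 1.376]
contact_force: [-0.3, 2.5, -4.6]
grip_width: 9.9
finger_force: 30.0
```

>>> {"name": "jog_arm", "arguments": {"dp": [[0,0.004,0.0005],[0,0.004,0],[0,0.004,0],[0,0.004,0],[0,0.002,0],[0,0,0]], "twist": [0,0,0,0,0,0]}}

```text
time: 28.95
tool_pos: [566.2, -2.4, 27.7]
tcp_rot: [3.141, 0.0, 1.376]
contact_force: [0.6, 1.8, -3.6]
grip_width: 9.6
finger_force: 30.0
```

>>> {"name": "jog_arm", "arguments": {"dp": [[0,0,0],[0,0,0],[0,0,0]], "twist": [0,0,0], "jaw": 0.02}}

```text
time: 29.32
tool_pos: [566.0, -2.6, 27.9]
tcp_rot: [3.141, 0.0, 1.375]
contact_force: [-0.1, -0.4, 1.4]
grip_width: 20.0
finger_force: 0.0
```

>>> {"name": "jog_arm", "arguments": {"dp": [[0,0.003,0.0005],[0,0.003,0],[0,0.002,0],[0,0.002,0],[0,0,0]], "twist": [0,0,0,0,0]}}

```text
time: 29.95
tool_pos: [574.2, -3.8, 27.0]
tcp_rot: [-3.138, 0.0, 1.376]
contact_force: [-6.0, 1.5, 4.7]
grip_width: 19.7
finger_force: 3.0
```

>>> {"name": "jog_arm", "arguments": {"dp": [[0,0.002,-0.0005],[0,0.002,0],[0,0.001,0],[0,0,0]], "twist": [0,0,0,0]}}

```text
time: 30.45
tool_pos: [579.1, -4.8, 27.1]
tcp_rot: [-3.138, 0.0, 1.376]
contact_force: [-6.4, 2.6, 1.0]
grip_width: 19.8
finger_force: 3.4
```

>>> {"name": "jog_arm", "arguments": {"dp": [[0,0.0015,0],[0,0.0015,0],[0,0,0]], "twist": [0,0,0]}}

```text
time: 30.82
tool_pos: [579.1, -4.8, 26.9]
tcp_rot: [-3.131, 0.0, 1.376]
contact_force: [-15.6, 4.0, 9.3]
grip_width: 19.9
finger_force: 8.1
```

Home: the force rises while the position holds, at the same x as the master. I'll back off, lift clear and check.

>>> {"name": "jog_arm", "arguments": {"dp": [[0,-0.006,0],[0,-0.004,0],[0,0,0],[0,0,0]], "twist": [0,0,0,0]}}

```text
time: 31.32
tool_pos: [574.3, -4.1, 27.8]
tcp_rot: [3.141, 0.0, 1.376]
contact_force: [-0.6, 1.1, 0.5]
grip_width: 20.0
finger_force: 0.0
```

>>> {"name": "jog_arm", "arguments": {"dp": [[0,0,-0.034],[0,0,-0.034],[0,0,-0.034],[0.03,-0.04,-0.023],[0.03,-0.04,-0.023],[0.03,-0.04,-0.023],[0.05,0,0],[0,0,0],[0,0,0],[0,0,0]], "twist": [0,0,0,0,0,0,0,0,0,0]}}

```text
time: 32.58
tool_pos: [483.2, 155.6, 198.3]
tcp_rot: [-3.141, 0.001, 1.374]
contact_force: [-0.1, -0.4, -0.8]
grip_width: 19.8
finger_force: 0.0
```

```bash
python3 - <<'E'
from h import *
im={c:bot.capture(c) for c in P}
out=[]
for c,b in(("top",(260,150,360,270)),("scene",(200,140,300,260))):
    I=cv2.resize(im[c][b[1]:b[3],b[0]:b[2]],None,fx=4,fy=4,interpolation=cv2.INTER_CUBIC);out.append(cv2.convertScaleAbs(I,alpha=1.4))
cv2.imwrite("pics/fin.png",np.hstack(out))
H=tw(COMP,[-67,-16.25,0])[0]
for n,w,ar,p in(("pier",32.5,1,[H[0],H[1],-.195]),("master",30,0,[390,-100,-.195])):
    for c in P:
        q=proj(c,tw(p,[50,0,15]))[0];L=[d for d in bot.masks_of(c,n) if np.hypot(*(np.array(d["bbox"][:2])-q))<15]
        if L: r=fitpiece({c:L[0]["pixels"]},parts(w,ar),p);print(n,c,np.round(r[0],3),r[1:])
        else: print(n,c,"none",q)
E
```

```text
pier scene [ 5.75975e+02 -3.11800e+00 -2.27000e-01] (np.float64(125.234375), np.int64(525))
pier top [ 5.75358e+02 -2.84300e+00 -1.98000e-01] (np.float64(37.65625), np.int64(488))
master scene [ 3.91785e+02 -9.97360e+01 -2.06000e-01] (np.float64(50.359375), np.int64(505))
master top [ 3.92005e+02 -1.00213e+02 -1.98000e-01] (np.float64(35.234375), np.int64(515))
```

View pics/fin.png

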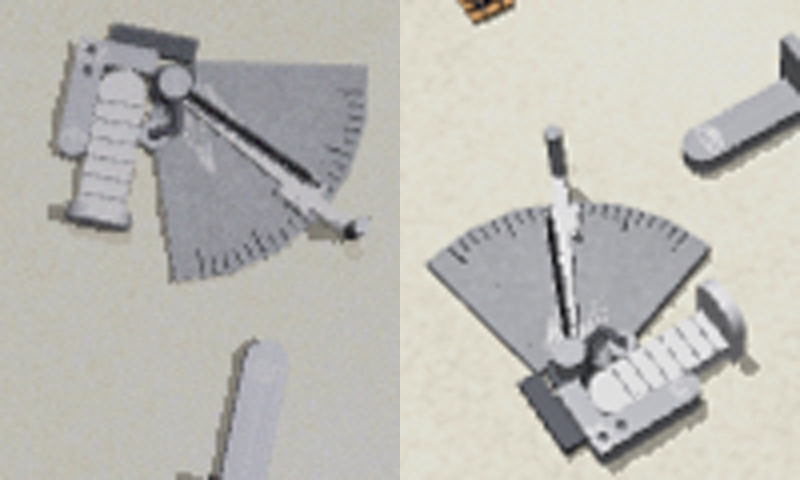

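The final picture shows the pier square along the fence with its nose at the stop (top crop (122,85)). The marker is where I set it, with the needle slightly past it. The master stands clear on the bench, nose at (262,350). Handing in.

```bash
python3 -c "
from plant import bot
print(bot.close_job())"
```

```text
the job is handed in; nothing more can be done
None
```

The job is handed in at about 33 s of the 72 s allowed: the marker is zeroed on the master, the pier is home against the end stop in its place, and the master stands clear on the bench. My last pictures and pose fits agreed with this; the hand-in call returned no verdict.

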